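Sort the turned ware into its trays

TASK

Sort the four finished turnings standing mixed on the bench into the trays, each with its own kind: the two walnut knobs with the knob, the maple egg cup with the egg cup, the padauk finial with the finial. Set each down gently so that it stands upright on the tray floor with a clear gap to its neighbours, and do not push or knock over the pieces already in the trays.

Things in the scene. Friction and masses are not known exactly. Their poses are not given: they have to be found in the camera images.
- knob_a_mid (a point): Loose, to be sorted: mushroom-shaped drawer knob of dark brown walnut: 36 tall, flat foot 30 in diameter, neck 23 in diameter 10 to 14 above the foot, widest (38 in diameter) from 20 to 28 above the foot, domed above (mm). One of the two loose ones. Round about its upright axis; starts standing upright on the bench, between the robot and the trays. Point on the axis, half-way up (18 mm above its foot); z along the axis, up.
- knob_b_mid (a point): Loose, to be sorted: mushroom-shaped drawer knob of dark brown walnut: 36 tall, flat foot 30 in diameter, neck 23 in diameter 10 to 14 above the foot, widest (38 in diameter) from 20 to 28 above the foot, domed above (mm). One of the two loose ones. Round about its upright axis; starts standing upright on the bench, between the robot and the trays. Point on the axis, half-way up (18 mm above its foot); z along the axis, up.
- cup_mid (a point): Loose, to be sorted: egg cup of pale cream maple: 62 tall, flat foot 42 in diameter, thin stem, bowl of 48 outer diameter (upright wall, 4 thick, open at the top) from 46 above the foot to the rim (mm). Round about its upright axis; starts standing upright on the bench, between the robot and the trays. Point on the axis, half-way up (31 mm above its foot); z along the axis, up.
- finial_mid (a point): Loose, to be sorted: ball finial of orange-red padauk: 64 tall, flat foot 40 in diameter, narrow neck, ball 44 in diameter with its centre 42 above the foot (mm). Round about its upright axis; starts standing upright on the bench, between the robot and the trays. Point on the axis, half-way up (32 mm above its foot); z along the axis, up.
- knob_done_mid (a point): Already in its tray, to be left alone: mushroom-shaped drawer knob of dark brown walnut: 36 tall, flat foot 30 in diameter, neck 23 in diameter 10 to 14 above the foot, widest (38 in diameter) from 20 to 28 above the foot, domed above (mm). Loose, standing upright on the tray floor, near the end of the tray on the tray's -y side, its axis 52 to 62 mm from the tray's centre, so that two more fit in a row beside it. Point on the axis, half-way up; z along the axis, up.
- cup_done_mid (a point): Already in its tray, to be left alone: egg cup of pale cream maple: 62 tall, flat foot 42 in diameter, thin stem, bowl of 48 outer diameter (upright wall, 4 thick, open at the top) from 46 above the foot to the rim (mm). Loose, standing upright on the tray floor, 15 to 56 mm from the tray's centre towards its +y end. Point on the axis, half-way up; z along the axis, up.
- finial_done_mid (a point): Already in its tray, to be left alone: ball finial of orange-red padauk: 64 tall, flat foot 40 in diameter, narrow neck, ball 44 in diameter with its centre 42 above the foot (mm). Loose, standing upright on the tray floor, 15 to 56 mm from the tray's centre towards its -y end. Point on the axis, half-way up; z along the axis, up.
- knob_tray: Light plywood tray, 130 x 180 mm outside, 18 mm high; floor 6 mm thick, rim 6 mm thick and standing 12 mm above the floor (clear inside 118 x 168 mm). It is fixed in place. It already holds one walnut knob and is the tray for that kind. Origin at the centre of its underside, on the bench; x runs along the 130 mm side (away from the robot), y along the 180 mm side, z up.
- cup_tray: Dark green tray, 130 x 180 mm outside, 18 mm high; floor 6 mm thick, rim 6 mm thick and standing 12 mm above the floor (clear inside 118 x 168 mm). It is fixed in place. It already holds one maple egg cup and is the tray for that kind. Origin at the centre of its underside, on the bench; x runs along the 130 mm side (away from the robot), y along the 180 mm side, z up.
- finial_tray: Blue-grey tray, 130 x 180 mm outside, 18 mm high; floor 6 mm thick, rim 6 mm thick and standing 12 mm above the floor (clear inside 118 x 168 mm). It is fixed in place. It already holds one padauk finial and is the tray for that kind. Origin at the centre of its underside, on the bench; x runs along the 130 mm side (away from the robot), y along the 180 mm side, z up.
There are look-alikes about, which are no part of the job. Of the things like the knob_tray, leave any that is purple; of the rest the smaller one is meant.

How it is judged:
At the end, for the whole second after the job is handed in: Both knobs, egg cup and finial stand in their own kind's tray (centre within 45 mm of the tray's centre along x, 70 mm along y, 5 mm of seated height), upright to 0.1 rad, at rest, 2 mm or more clear of their like; the three earlier pieces still stand upright in their trays (x of knob_a_mid in the frame of knob_tray between -0.045 and 0.045 m and y of knob_a_mid in the frame of knob_tray between -0.07 and 0.07 m and z of knob_a_mid in the frame of knob_tray between 0.019 and 0.029 m and angle between each of knob_a_mid, knob_b_mid, cup_mid, finial_mid, knob_done_mid, cup_done_mid, finial_done_mid's own z axis and vertical below 0.1 rad and linear speed of each of knob_a, knob_b, cup, finial, knob_done, cup_done, finial_done below 0.02 m/s and angular speed of each of knob_a, knob_b, cup, finial, knob_done, cup_done, finial_done below 0.2 rad/s and x of knob_b_mid in the frame of knob_tray between -0.045 and 0.045 m and y of knob_b_mid in the frame of knob_tray between -0.07 and 0.07 m and z of knob_b_mid in the frame of knob_tray between 0.019 and 0.029 m and x of cup_mid in the frame of cup_tray between -0.045 and 0.045 m and y of cup_mid in the frame of cup_tray between -0.07 and 0.07 m and z of cup_mid in the frame of cup_tray between 0.032 and 0.042 m and x of finial_mid in the frame of finial_tray between -0.045 and 0.045 m and y of finial_mid in the frame of finial_tray between -0.07 and 0.07 m and z of finial_mid in the frame of finial_tray between 0.033 and 0.043 m and x of knob_done_mid in the frame of knob_tray between -0.045 and 0.045 m and y of knob_done_mid in the frame of knob_tray between -0.07 and 0.07 m and z of knob_done_mid in the frame of knob_tray between 0.019 and 0.029 m and x of cup_done_mid in the frame of cup_tray between -0.045 and 0.045 m and y of cup_done_mid in the frame of cup_tray between -0.07 and 0.07 m and z of cup_done_mid in the frame of cup_tray between 0.032 and 0.042 m and x of finial_done_mid in the frame of finial_tray between -0.045 and 0.045 m and y of finial_done_mid in the frame of finial_tray between -0.07 and 0.07 m and z of finial_done_mid in the frame of finial_tray between 0.033 and 0.043 m and horizontal distance between knob_a_mid and knob_b_mid above 0.04 m and horizontal distance between each of knob_a_mid, knob_b_mid and knob_done_mid above 0.04 m and horizontal distance between cup_mid and cup_done_mid above 0.05 m and horizontal distance between finial_mid and finial_done_mid above 0.046 m); the robot touches nothing.
It fails at once if a piece already in a tray was pushed more than 20 mm or knocked over (distance of any of knob_done_mid, cup_done_mid, finial_done_mid from where it was at the start of the episode above 0.02 m or angle between any of knob_done_mid, cup_done_mid, finial_done_mid's own z axis and vertical above 0.5 rad).
It fails at once if a piece was dropped into its tray (faster than 0.6 m/s within 25 mm of the tray floor) ((horizontal distance between knob_a_mid and knob_tray below 0.11 m and z of knob_a_mid in the frame of knob_tray below 0.049 m and linear speed of knob_a above 0.6 m/s) or (horizontal distance between knob_b_mid and knob_tray below 0.11 m and z of knob_b_mid in the frame of knob_tray below 0.049 m and linear speed of knob_b above 0.6 m/s) or (horizontal distance between cup_mid and cup_tray below 0.11 m and z of cup_mid in the frame of cup_tray below 0.062 m and linear speed of cup above 0.6 m/s) or (horizontal distance between finial_mid and finial_tray below 0.11 m and z of finial_mid in the frame of finial_tray below 0.063 m and linear speed of finial above 0.6 m/s)).
It also fails if it takes over 99 s, if anything falls off the work surface, if the arm or the gripper's body presses on something with over 40 N, if the wrist force passes 120 N, or if a joint passes its speed limit or range.

ROBOT

A 6-joint arm with a two-finger parallel gripper is mounted at the origin on the work surface. World frame = base frame: x ahead of the robot, y to its left, z up, the work surface at z = 0. Lengths are in m, angles in rad, forces in N, time in s.
With the tool pointing down it reaches from about 0.3 to 0.775 m from the base axis. Payload 14.6 kg.
Tool frame: the origin (TCP) lies at the very end of the fingers, on their centre line; the grasp point (between the pads) lies bot.grip_depth behind it (bot.grip_depth is the distance from the TCP to the grasp point, in m); z points along the fingers, y is the direction in which the jaws open and shut (so a half turn about z gives the same grasp; the last joint's range is limited). The gripper opens to 85 mm and grips with 20 to 120 N. Pads are 22 mm wide; open, the fingers measure 114 mm over their backs; the gripper's body (76 mm by 85 mm) begins 54 mm behind the grasp point. The pads swing forward as they close: fully open they stand 13 mm farther back than shut.
Start: joints at [1.158, 0.3, 1.521, -0, 1.321, -0.067], TCP at [0.186, 0.517, 0.231] pointing down, gripper open.
Joint ranges: [-3.03, 3.03], [-0.79, 2.21], [0.23, 2.52], [-1.04, 4.18], [0, 3.07], [-2.55, 2.55]. Speed limits (rad/s): [2.22, 2.22, 2.57, 3.14, 3.14, 3.14].

INTERFACE

Orientations are given as [roll, pitch, yaw] about the fixed x, y, z axes, in that order (R = Rz(yaw) Ry(pitch) Rx(roll)).
In Python, from station import sensors, optics, finish_job, bot gives the robot as it stands.
- The arm moves only by the tool arm_command, never from a script. Its argument "targets" is a list of rows, each a list of 7 numbers: the shift along the tool's x, y, z in m, then the turn, a rotation vector about the tool's x, y, z in degrees, then the gripper command: -1 is shut, 1 is fully open, values between are in proportion. A call has 1 to 10 rows; each row is the pose to reach, as a shift and turn from the pose measured when the call began, along the tool's axes at that moment; what a row does not reach only later rows make up. A row lasts 1/8 s, in which the tool goes at most 62.5 mm and 10.7 degrees, less where a joint would pass 70% of its speed; a pose out of reach is approached as far as the arm can. A call with a gripper value outside its range is refused whole. The fingers move at their own pace and stop on an object; "squeeze" is the grip in N (left out, the last holds). Time passes only in rows, so rows that repeat a pose let the fingers close. It gives the time, the measured TCP pose, the force and the opening at its end, in the units of the state.
- sensors.read_state(): the state, without advancing time (a new reading comes with each control period).
- optics.snapshot(name): name is "scene" or "top"; returns a dict with "frame" (420x560x3 uint8, red, green, blue), "z_map" (420x560 float32, m along the optical axis (not along the pixel's ray), 0 where there is no reading), "mtx" (3x3 intrinsics, pixels), "k1" (the pictures are not rectified: a ray, as slopes to the right and down, at radius r is drawn at 1 + k1 r^2 times it, then the intrinsics apply), "R" (3x3) and "t" (3): a world point X has camera coordinates R X + t. Camera axes: x right, y down, z forward; pixel columns grow to the right and rows downward; lengths in m; the calibration is good to about 2 mm. A picture is of the moment at which its call begins.
- finish_job(): hands the job in, once; it reports no verdict.
The state is a dict: "time": time; "joints": joint angles; "joint_velocities": joint speeds; "tau": joint torques, N m; "ee_pos": TCP position; "eef_rot": TCP orientation; "wrist_force": force on the tool from outside, world axes, zero at the start; "ft_torque": the same for the moment, N m; "opening": opening from 0.0 (shut) to 1.0 (fully open).
Only numpy, scipy, OpenCV 4.12 (cv2) and the standard library are available. Lean on these libraries where they do the work, as an engineer would, in place of code of your own. Each camera call takes 0.05 s, during which the arm holds its last target.

## Working session

There is one attempt and no reset: what is moved stays moved. The work goes in short steps, Python scripts to look and compute and a tool call to move; the robot and the scene stay as the last step left them, time stands still between calls to the robot, and variables do not carry over. Pictures are saved under pics/ and viewed, and the job is handed in when it is done.

Besides the shell and the picture viewer there is one more tool, called after "Emit:" as a command line: name --pt "numbers of a row" for each row, then --argument value for the rest. arm_command: Moves the arm, as the interface text tells. Its arguments: {"type":"object","properties":{"targets":{"type":"array"},"squeeze":{"type":"number"}},"required":["targets"]}

```bash
ls; mkdir -p pics
python3 - <<'E'
from station import sensors, optics, bot
import cv2, pickle
print(sensors.read_state()); print(bot.grip_depth)
for n in ("scene","top"):
    s=optics.snapshot(n); pickle.dump(s,open(n+"0.pkl","wb"))
    cv2.imwrite(f"pics/{n}0.png",cv2.resize(s["frame"][:,:,::-1],(800,600),interpolation=cv2.INTER_CUBIC))
    print(n,s["mtx"],s["k1"],s["R"],s["t"],-s["R"].T@s["t"])
E
```

```text
pics
{'time': 0.0, 'joints': array([ 1.15836433e+00,  3.00479505e-01,  1.52161890e+00, -3.25740806e-05,
        1.32068257e+00, -6.66051096e-02]), 'joint_velocities': array([ 2.63321089e-04, -1.34914998e-03, -2.21565296e-04, -4.78789343e-05,
        1.06574874e-03,  8.60280605e-04]), 'tau': array([-1.08515371e-03, -5.43501270e+01, -3.61796594e+01, -1.48228064e-04,
        4.03142913e-03,  8.03151210e-06]), 'ee_pos': array([0.18635061, 0.51720855, 0.2307007 ]), 'eef_rot': array([-3.14040487e+00, -4.76087510e-05,  2.79577382e+00]), 'wrist_force': array([-0.39197262,  0.59717469,  0.22470822]), 'ft_torque': array([ 0.01253065, -0.0106201 , -0.05816362]), 'opening': 0.9988675923937073}
0.0187
scene [[446.94091782   0.         275.25232466]
 [  0.         446.94091782 204.63784452]
 [  0.           0.           1.        ]] -0.029189601594242148 [[-0.10325406  0.99434159  0.0249682 ]
 [ 0.51241265  0.07469124 -0.85548495]
 [-0.85250916 -0.07553827 -0.51722538]] [ 0.06836012 -0.17768202  1.23057379] [1.14718041 0.0382534  0.48277287]
top [[402.51892003   0.         281.55796909]
 [  0.         402.51892003 208.1722974 ]
 [  0.           0.           1.        ]] -0.07329928977403155 [[ 6.83291101e-02 -9.97662671e-01 -5.72852580e-04]
 [-9.77509097e-01 -6.68339560e-02 -2.00022970e-01]
 [ 1.99517164e-01  1.42273601e-02 -9.79791041e-01]] [-0.02519382  0.41597632  0.97357699] [ 0.21409679 -0.01118502  1.0370924 ]
```

View pics/top0.png

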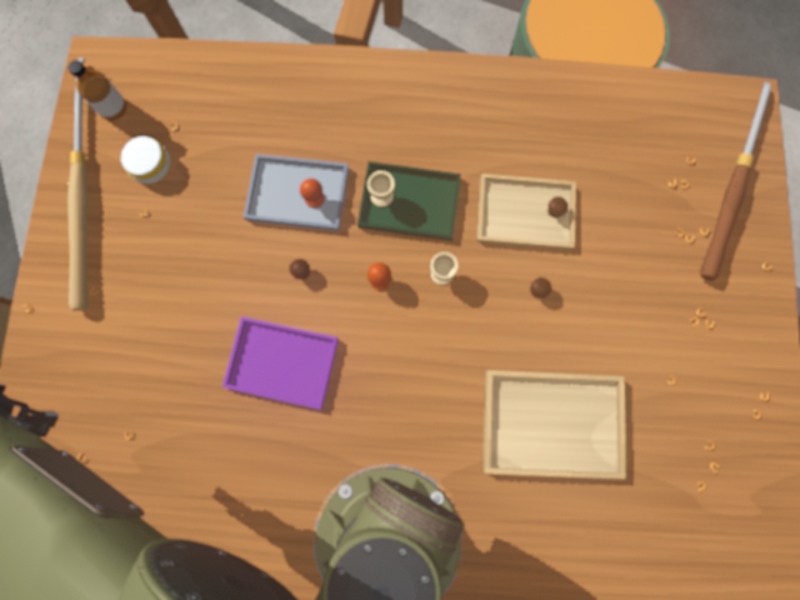

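View pics/scene0.png

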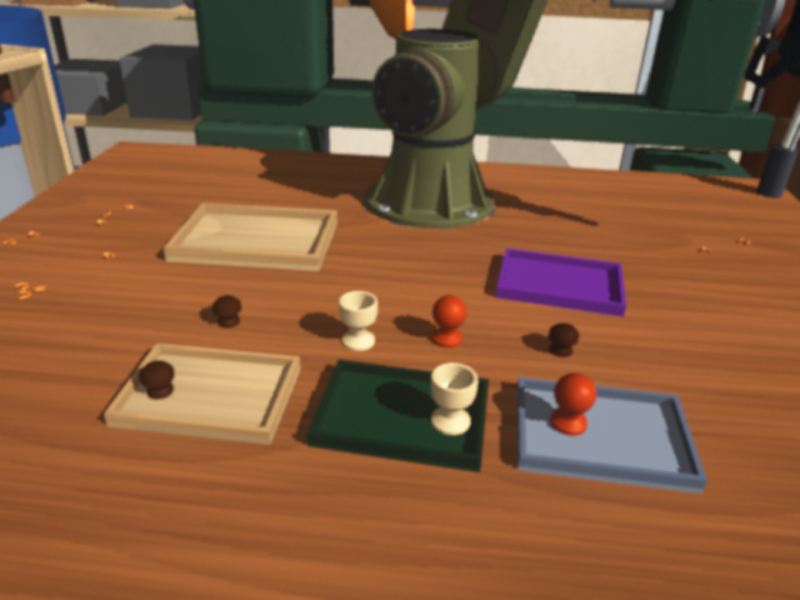

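Top view (800x600): the loose pieces are a knob at (300,268), a finial at (379,275), a cup at (443,267) and a knob at (541,287). The far trays are blue (297,192), green (409,201) and small plywood holding a knob (527,211). The look-alikes, larger plywood (556,425) and purple (281,364), are not meant. Knob tray is therefore the small plywood one. I'll confirm that in a crop while measuring.

```bash
cat > h.py <<'E'
import numpy as np, cv2, pickle
from scipy.optimize import least_squares
def rays(s,uv):
    uv=np.asarray(uv,float).reshape(-1,2); K=s["mtx"]
    d=(uv-[K[0,2],K[1,2]])/[K[0,0],K[1,1]]
    rd=np.linalg.norm(d,axis=1); r=rd.copy()
    for _ in range(20): r=rd/(1+s["k1"]*r*r)
    return np.c_[d*(r/np.maximum(rd,1e-9))[:,None],np.ones(len(d))]
def onplane(s,uv,z):
    R=np.array(s["R"]);C=-R.T@s["t"]; D=rays(s,uv)@R
    return C+D*((z-C[2])/D[:,2])[:,None]
def cloud(s):
    h,w=s["z_map"].shape; v,u=np.mgrid[:h,:w]
    D=rays(s,np.c_[u.ravel(),v.ravel()]); P=(D*s["z_map"].ravel()[:,None]-s["t"])@s["R"]
    P[s["z_map"].ravel()<=0]=np.nan
    return P.reshape(h,w,3)
def circ(p,r):
    f=lambda c:np.hypot(*(p-c[:2]).T)-r
    q=least_squares(f,p.mean(0)+0,loss="soft_l1",f_scale=.002); return q.x,np.sqrt(np.mean(f(q.x)**2))
def project(s,X):
    c=np.atleast_2d(X)@s["R"].T+s["t"]; d=c[:,:2]/c[:,2:]; r2=(d**2).sum(1)
    return d*(1+s["k1"]*r2)[:,None]*s["mtx"][0,0]+s["mtx"][:2,2]
E
cat > meas.py <<'E'
from h import *
import sys
def blobs(s):
    hsv=cv2.cvtColor(s["frame"],cv2.COLOR_RGB2HSV); P=cloud(s)
    ok=(P[...,0]>.3)&(P[...,0]<.75)&(abs(P[...,1])<.36)
    H,S,V=[hsv[...,i].astype(int) for i in range(3)]
    up=ok&(P[...,2]>.012)&(P[...,2]<.1)
    M=dict(red=up&((H<9)|(H>172))&(S>190)&(V>90), dark=up&(V<95)&((H<20)|(H>165)), pale=up&(S<110)&(H<35)&(V>120)&(P[...,2]>.024))
    return P,M
def comps(m,mn):
    n,l,st,c=cv2.connectedComponentsWithStats(m.astype(np.uint8))
    return [(l==i,c[i],st[i]) for i in range(1,n) if st[i,4]>mn]
if __name__=="__main__":
    for n in ("top","scene"):
        s=pickle.load(open(n+sys.argv[1]+".pkl","rb")); P,M=blobs(s)
        for k,m in M.items():
            for b,c,st in comps(m,40):
                p=P[b]; zt=np.percentile(p[:,2],98)
                lo,hi,r={"red":(.034,.058,.022),"dark":(.018,.032,.019),"pale":(.048,.07,.024)}[k]
                q=p[(p[:,2]>lo)&(p[:,2]<hi)]
                print(n,k,"px",np.round(c),"bb",st[:5],"ztop %.3f"%zt,"n",len(q), *( (np.round(circ(q[:,:2],r)[0],4),round(circ(q[:,:2],r)[1],4)) if len(q)>5 else ()))
E
python3 meas.py 0
python3 - <<'E'
from h import *
s=pickle.load(open("top0.pkl","rb")); P=cloud(s)
for u,v in [(207,134),(386,165),(380,132),(240,150)]: print(P[v,u])
cv2.imwrite("pics/crop0.png",cv2.resize(s["frame"][100:225,150:430,::-1],(800,357),interpolation=cv2.INTER_CUBIC))
E
```

```text
top pale px [266. 129.] bb [257 120  19  20 298] ztop 0.068 n 158 [0.6181 0.0564] 0.0025
top pale px [311. 187.] bb [301 177  20  20 302] ztop 0.062 n 116 [ 0.4749 -0.0659] 0.0024
scene red px [315. 220.] bb [304 207  23  30 440] ztop 0.064 n 270 [0.4553 0.0496] 0.0027
scene red px [403. 281.] bb [387 261  30  42 697] ztop 0.069 n 189 [0.6063 0.1853] 0.0012
scene dark px [158. 215.] bb [148 207  20  17 245] ztop 0.037 n 132 [ 0.457  -0.2452] 0.0017
scene dark px [307. 225.] bb [304 213  10  20  55] ztop 0.053 n 16 [0.4752 0.0256] 0.0024
scene dark px [394. 235.] bb [384 227  21  17 263] ztop 0.036 n 143 [0.4613 0.1966] 0.0018
scene dark px [109. 264.] bb [ 94 253  27  24 446] ztop 0.042 n 91 [ 0.614  -0.2739] 0.0033
scene dark px [392. 281.] bb [385 264  17  31 215] ztop 0.064 n 34 [0.6031 0.1921] 0.0016
scene pale px [251. 216.] bb [238 204  26  28 541] ztop 0.062 n 354 [ 0.4793 -0.0645] 0.0026
scene pale px [318. 270.] bb [302 254  33  36 810] ztop 0.068 n 644 [0.6223 0.0576] 0.0026
[0.61725083 0.22154188 0.00394938]
[ 0.56178947 -0.26855234  0.00486107]
[ 0.65608992 -0.25133351  0.00327232]
[ 0.57890167  0.12767542 -0.00121223]
```

View pics/crop0.png

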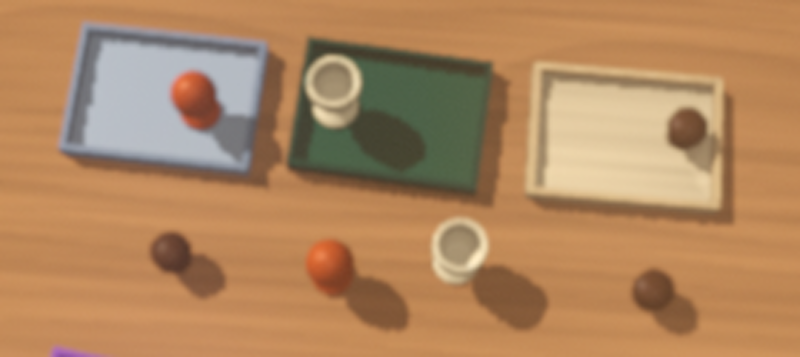

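The crop confirms it: small plywood tray holds the knob (crop 625,135), green tray the cup (333,90) and blue tray the finial (193,97). Now ray-cast silhouettes and tray edges.

```bash
cat > m2.py <<'E'
from h import *
s=pickle.load(open("top0.pkl","rb")); s2=pickle.load(open("scene0.pkl","rb"))
def pieces(s,n):
    hsv=cv2.cvtColor(s["frame"],cv2.COLOR_RGB2HSV);H,S,V=[hsv[...,i].astype(int) for i in range(3)]
    print(n)
    return H,S,V
for s,n in ((s,"top"),(s2,"scene")):
    H,S,V=pieces(s,n)
    lst=[("kL",[.46,.197,.024]),("kR",[.457,-.245,.024]),("kD",[.612,-.272,.03]),("fin",[.455,.05,.042]),("finD",[.606,.187,.048]),("cup",[.477,-.065,.055]),("cupD",[.62,.057,.061])]
    for k,X in lst:
        u,v=np.round(project(s,X)[0]).astype(int); print(k,(u,v),H[v,u],S[v,u],V[v,u])
for k,(u,v) in dict(blue=(190,130),green=(300,150),ply=(360,145),wood=(300,240),woodD=(250,170),blr=(207,109)).items():
    s=pickle.load(open("top0.pkl","rb"));H,S,V=pieces(s,k);print(H[v,u],S[v,u],V[v,u])
for k,(u,v) in dict(blue=(450,310),green=(240,300),ply=(150,265),wood=(300,380)).items():
    H,S,V=pieces(s2,k);print(H[v,u],S[v,u],V[v,u])
E
python3 m2.py
```

```text
top
kL (np.int64(208), np.int64(188)) 9 124 115
kR (np.int64(378), np.int64(201)) 12 140 120
kD (np.int64(390), np.int64(144)) 12 138 122
fin (np.int64(264), np.int64(192)) 9 186 199
finD (np.int64(217), np.int64(132)) 8 177 183
cup (np.int64(310), np.int64(186)) 18 81 169
cupD (np.int64(266), np.int64(129)) 19 78 163
scene
kL (np.int64(395), np.int64(233)) 7 163 64
kR (np.int64(158), np.int64(214)) 10 170 75
kD (np.int64(110), np.int64(261)) 10 169 77
fin (np.int64(315), np.int64(217)) 7 218 215
finD (np.int64(403), np.int64(274)) 6 215 192
cup (np.int64(251), np.int64(213)) 19 95 222
cupD (np.int64(317), np.int64(266)) 18 103 153
blue
105 18 198
green
51 70 99
ply
19 73 227
wood
14 142 200
woodD
14 138 198
blr
13 117 187
blue
108 36 169
green
67 110 58
ply
18 103 222
wood
12 178 158
```

```bash
cat > m3.py <<'E'
from h import *
import sys
tag=sys.argv[1]
for n in ("top","scene"):
    s=pickle.load(open(n+tag+".pkl","rb"))
    f=s["frame"];hsv=cv2.cvtColor(f,cv2.COLOR_RGB2HSV);H,S,V=[hsv[...,i].astype(int) for i in range(3)]
    if n=="top":
        T=dict(blue=(H>85)&(H<130)&(S>8),green=(H>35)&(H<85)&(V<140)&(S>30),ply=(S<100)&(H>15)&(H<26)&(V>120)); seeds=dict(blue=(190,130),green=(300,150),ply=(360,145))
    else:
        T=dict(blue=(H>85)&(H<130)&(S>20),green=(H>35)&(H<95)&(S>30),ply=(S<140)&(H>14)&(H<26)&(V>90)); seeds=dict(blue=(450,310),green=(240,300),ply=(150,265))
    for k,m in T.items():
        m=cv2.morphologyEx(m.astype(np.uint8),cv2.MORPH_CLOSE,np.ones((5,5)))
        nn,l=cv2.connectedComponents(m); l=l==l[seeds[k][1],seeds[k][0]]
        c,_=cv2.findContours(l.astype(np.uint8),0,2); c=max(c,key=cv2.contourArea); c=cv2.convexHull(c).reshape(-1,2)
        for z in (.018,0.0):
            p=onplane(s,c,z)[:,:2]
            r=cv2.minAreaRect((p*1000).astype(np.float32)); print(n,k,z,np.round(r[0],1),np.round(r[1],1),round(r[2],1),"x",np.round([p[:,0].min(),p[:,0].max()],3),"y",np.round([p[:,1].min(),p[:,1].max()],3), "bb",cv2.boundingRect(c))
s=pickle.load(open("top"+tag+".pkl","rb"));hsv=cv2.cvtColor(s["frame"],cv2.COLOR_RGB2HSV);H,S,V=[hsv[...,i].astype(int) for i in range(3)]
for k,X,z in [("kL",[.46,.197,.024],.024),("kR",[.457,-.245,.024],.024),("kD",[.612,-.272,.03],.03),("fin",[.455,.05,.042],.042),("finD",[.606,.187,.048],.048)]:
    u,v=project(s,X)[0].astype(int); w=16
    m=np.zeros(H.shape,np.uint8); win=np.s_[v-w:v+w,u-w:u+w]
    m[win]=((H[win]<15)&(S[win]>100)&(V[win]<160)&(s["frame"][win][...,0]<150))if k[0]=="k" else ((H[win]<11)&(S[win]>150))
    nn,l=cv2.connectedComponents(m); l=l==l[v,u]
    c,_=cv2.findContours(l.astype(np.uint8),0,2);c=max(c,key=cv2.contourArea)
    (cx,cy),r=cv2.minEnclosingCircle(c); x,y,ww,h=cv2.boundingRect(c)
    print(k,"circ",round(cx,1),round(cy,1),round(r,1),"bb",x,y,ww,h,np.round(onplane(s,(cx,cy),z),4),"topcirc",np.round(onplane(s,(x+ww/2-.5,y+ww/2-.5),z),4))
E
python3 m3.py 0
```

```text
top blue 0.018 [612.7 217.8] [176.9 128.3] 87.1 x [0.545 0.68 ] y [0.127 0.308] bb (172, 109, 71, 51)
top blue 0.0 [619.7 221.9] [180.  130.5] 87.1 x [0.551 0.688] y [0.13  0.314] bb (172, 109, 71, 51)
top green 0.018 [604.9   4. ] [170.8 114.2] 85.4 x [0.545 0.665] y [-0.085  0.092] bb (252, 120, 69, 45)
top green 0.0 [611.8   4.2] [173.8 116.2] 85.4 x [0.551 0.672] y [-0.086  0.094] bb (252, 120, 69, 45)
top ply 0.018 [ 604.2 -217.2] [178.1 126.5] 89.2 x [0.54  0.668] y [-0.306 -0.128] bb (335, 123, 67, 49)
top ply 0.0 [ 611.  -220.8] [181.3 128.7] 89.2 x [0.546 0.676] y [-0.311 -0.13 ] bb (335, 123, 67, 49)
scene blue 0.018 [626.3 219.3] [179.2 141.9] 86.8 x [0.552 0.701] y [0.126 0.311] bb (363, 265, 131, 79)
scene blue 0.0 [606.1 226.3] [186.1 147.4] 86.8 x [0.529 0.684] y [0.129 0.322] bb (363, 265, 131, 79)
scene green 0.018 [623.7   3.6] [176.4 140.4] 85.5 x [0.548 0.699] y [-0.088  0.096] bb (216, 253, 125, 76)
scene green 0.0 [603.5   2.3] [183.3 145.8] 85.5 x [0.525 0.682] y [-0.093  0.099] bb (216, 253, 125, 76)
scene ply 0.018 [ 617.3 -214.3] [186.4 146.3] 89.1 x [0.543 0.692] y [-0.308 -0.121] bb (73, 241, 137, 70)
scene ply 0.0 [ 596.7 -224. ] [193.6 152. ] 89.1 x [0.52  0.674] y [-0.321 -0.127] bb (73, 241, 137, 70)
kL circ 213.7 192.7 13.2 bb 203 181 21 23 [[0.4492 0.182  0.024 ]] topcirc [[0.4537 0.1843 0.024 ]]
kR circ 382.6 205.6 12.5 bb 371 195 23 21 [[ 0.4449 -0.2566  0.024 ]] topcirc [[ 0.4438 -0.2549  0.024 ]]
kD circ 389.8 144.6 6.6 bb 384 138 13 14 [[ 0.6108 -0.2719  0.03  ]] topcirc [[ 0.6126 -0.2723  0.03  ]]
fin circ 265.4 193.1 9.2 bb 257 184 16 19 [[0.4529 0.047  0.042 ]] topcirc [[0.457  0.0495 0.042 ]]
finD circ 218.1 134.7 9.2 bb 211 126 15 18 [[0.6    0.1823 0.048 ]] topcirc [[0.6047 0.183  0.048 ]]
```

Positions agree between views to within a few mm, sizes and heights match, and all are in reach. Jaws will open along world x (yaw 90°), so tool shift = (Δy, Δx, −Δz). First the move above the left knob at (0.461, 0.197).

Emit:
arm_command --pt "-0.367 -0.208 0 0 0 70.2 1" --pt "-0.367 -0.208 0 0 0 70.2 1" --pt "-0.367 -0.208 0 0 0 70.2 1" --pt "-0.367 -0.208 0 0 0 70.2 1" --pt "-0.367 -0.208 0 0 0 70.2 1" --pt "-0.367 -0.208 0 0 0 70.2 1" --pt "-0.367 -0.208 0 0 0 70.2 1" --pt "-0.367 -0.208 0 0 0 70.2 1" --pt "-0.367 -0.208 0 0 0 70.2 1" --pt "-0.367 -0.208 0 0 0 70.2 1" --squeeze 30

```text
time: 1.35
ee_pos: [0.4605, 0.198, 0.231]
eef_rot: [-3.141, 0.001, 1.573]
wrist_force: [-0.9, 0.5, -0.2]
opening: 1.0
```

Emit:
arm_command --pt "-0.001 0 0.06 0 0 0 1" --pt "-0.001 0 0.12 0 0 0 1" --pt "-0.001 0 0.16 0 0 0 1" --pt "-0.001 0 0.19 0 0 0 1" --pt "-0.001 0 0.21 0 0 0 1" --pt "-0.001 0 0.222 0 0 0 1" --pt "-0.001 0 0.227 0 0 0 1" --pt "-0.001 0 0.227 0 0 0 1"

```text
time: 2.35
ee_pos: [0.4604, 0.1971, 0.0043]
eef_rot: [-3.141, 0.001, 1.573]
wrist_force: [0.6, -0.2, -0.1]
opening: 0.999
```

```bash
cat > snap.py <<'E'
import sys,cv2,pickle
from station import sensors, optics
t=sys.argv[1]
for n in sys.argv[2].split(","):
    s=optics.snapshot(n); pickle.dump(s,open(n+t+".pkl","wb"))
    b=[int(x) for x in sys.argv[3].split(",")] if len(sys.argv)>3 else [0,0,560,420]
    f=s["frame"][b[1]:b[3],b[0]:b[2],::-1]; k=min(800/f.shape[1],600/f.shape[0])
    cv2.imwrite(f"pics/{n}{t}.png",cv2.resize(f,None,fx=k,fy=k,interpolation=cv2.INTER_CUBIC))
s=sensors.read_state();print(s["time"],s["ee_pos"],s["opening"],s["wrist_force"])
E
python3 snap.py 1 scene 250,120,530,330
```

```text
2.4 [0.46063538 0.1970734  0.00453075] 0.9999459056652649 [0.02513528 0.45598484 0.96903927]
```

View pics/scene1.png

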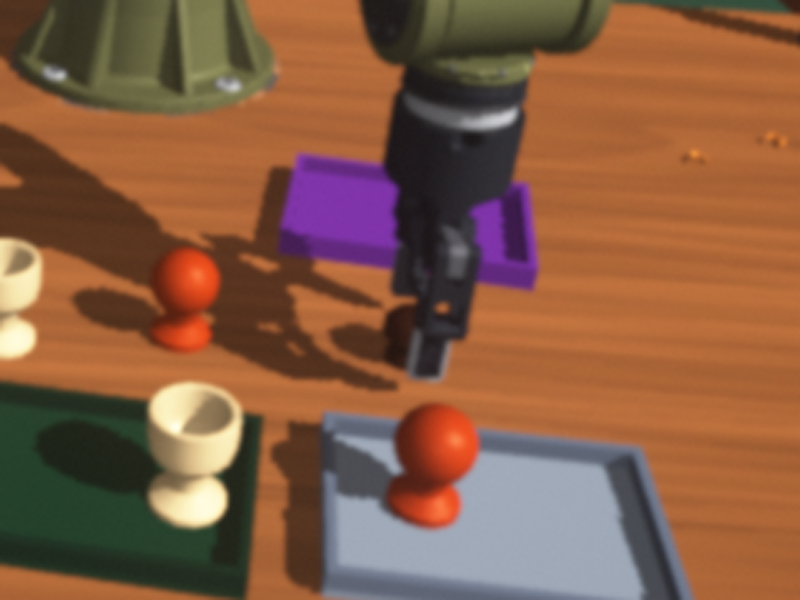

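The knob (about 411,330 in the crop) sits behind the near finger (430,350), between the pads. Closing.

Emit:
arm_command --pt "0 0 0 0 0 0 -1" --pt "0 0 0 0 0 0 -1" --pt "0 0 0 0 0 0 -1" --pt "0 0 0 0 0 0 -1" --pt "0 0 0 0 0 0 -1" --pt "0 0 0 0 0 0 -1" --pt "0 0 0 0 0 0 -1" --pt "0 0 0 0 0 0 -1" --squeeze 35

```text
time: 3.4
ee_pos: [0.4608, 0.1971, 0.005]
eef_rot: [3.141, 0.0, 1.573]
wrist_force: [-1.7, 0.3, 5.4]
opening: 0.426
```

Emit:
arm_command --pt "0 0 -0.005 0 0 0 -1" --pt "0 0 -0.02 0 0 0 -1" --pt "0 0 -0.06 0 0 0 -1" --pt "0 0 -0.1 0 0 0 -1" --pt "0 0 -0.12 0 0 0 -1" --pt "0 0 -0.12 0 0 0 -1"

```text
time: 4.15
ee_pos: [0.4613, 0.1974, 0.1269]
eef_rot: [3.138, -0.001, 1.573]
wrist_force: [0.2, -0.5, -0.5]
opening: 0.425
```

```bash
python3 snap.py 2 scene 300,100,500,250
```

```text
4.2 [0.46075994 0.19717975 0.12548849] 0.4254457447263446 [-0.53664291 -0.26303495 -0.72688348]
```

View pics/scene2.png

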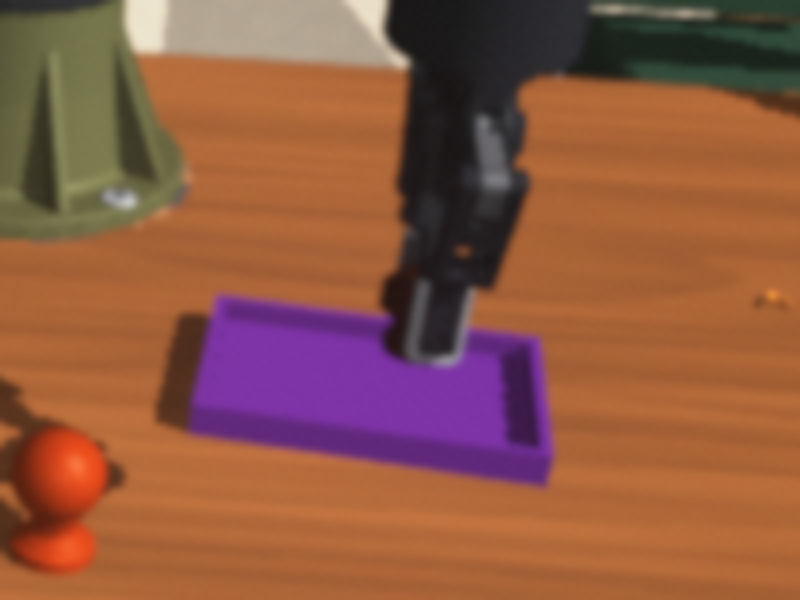

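Held (dark knob behind the finger at 400,310). Carry to the far-side slot of the knob tray (0.608, −0.163).

Emit:
arm_command --pt "-0.04 0.016 0 0 0 0 -1" --pt "-0.09 0.037 0 0 0 0 -1" --pt "-0.14 0.057 0 0 0 0 -1" --pt "-0.19 0.078 0 0 0 0 -1" --pt "-0.24 0.098 0 0 0 0 -1" --pt "-0.29 0.118 0 0 0 0 -1" --pt "-0.33 0.135 0 0 0 0 -1" --pt "-0.35 0.143 0 0 0 0 -1" --pt "-0.36 0.147 0 0 0 0 -1" --pt "-0.36 0.147 0 0 0 0 -1"

```text
time: 5.45
ee_pos: [0.6082, -0.1624, 0.125]
eef_rot: [3.141, -0.0, 1.573]
wrist_force: [-0.2, -0.5, -0.3]
opening: 0.423
```

```bash
python3 snap.py 3 scene,top
```

```text
5.55 [ 0.6082538  -0.16161713  0.12546316] 0.4238621079527684 [-0.5497228  -0.02136749 -0.12094025]
```

View pics/scene3.png

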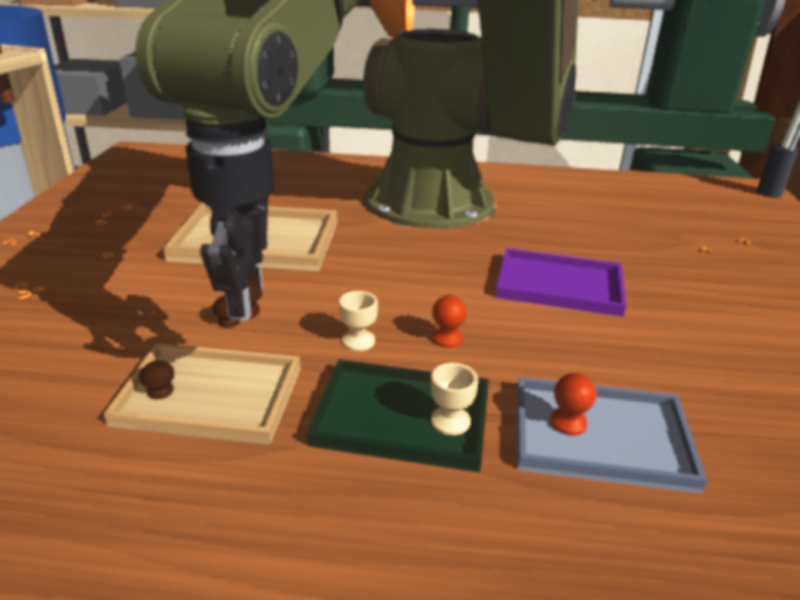

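The held knob is above the light tray's right end. Lower it slowly.

Emit:
arm_command --pt "0 0 0.035 0 0 0 -1" --pt "0 0 0.065 0 0 0 -1" --pt "0 0 0.085 0 0 0 -1" --pt "0 0 0.1 0 0 0 -1" --pt "0 0 0.108 0 0 0 -1" --pt "0 0 0.111 0 0 0 -1" --pt "0 0 0.113 0 0 0 -1" --pt "0 0 0.114 0 0 0 -1" --pt "0 0 0.114 0 0 0 -1"

```text
time: 6.68
ee_pos: [0.6085, -0.1616, 0.0117]
eef_rot: [3.14, -0.0, 1.574]
wrist_force: [0.6, -1.0, -0.2]
opening: 0.42
```

Emit:
arm_command --pt "0 0 0.001 0 0 0 -1" --pt "0 0 0.001 0 0 0 -1" --pt "0 0 0.001 0 0 0 -1"

```text
time: 7.05
ee_pos: [0.6087, -0.1617, 0.011]
eef_rot: [3.14, -0.0, 1.574]
wrist_force: [-0.7, 0.4, 3.8]
opening: 0.427
```

Contact (about 4 N). Open partway and rise.

Emit:
arm_command --pt "0 0 0 0 0 0 0.0" --pt "0 0 0 0 0 0 0.2" --pt "0 0 0 0 0 0 0.3" --pt "0 0 0 0 0 0 0.3" --pt "0 0 -0.01 0 0 0 0.3" --pt "0 0 -0.03 0 0 0 0.3" --pt "0 0 -0.08 0 0 0 0.3" --pt "0 0 -0.13 0 0 0 0.3" --pt "0 0 -0.15 0 0 0 0.3"

```text
time: 8.18
ee_pos: [0.6093, -0.162, 0.1663]
eef_rot: [3.134, 0.002, 1.573]
wrist_force: [-0.0, 0.2, -0.6]
opening: 0.65
```

```bash
python3 snap.py 4 scene 50,140,400,350
```

```text
8.225 [ 0.6096934  -0.16210485  0.16775916] 0.6492195892797947 [1.04907247 0.73551556 2.65752038]
```

View pics/scene4.png

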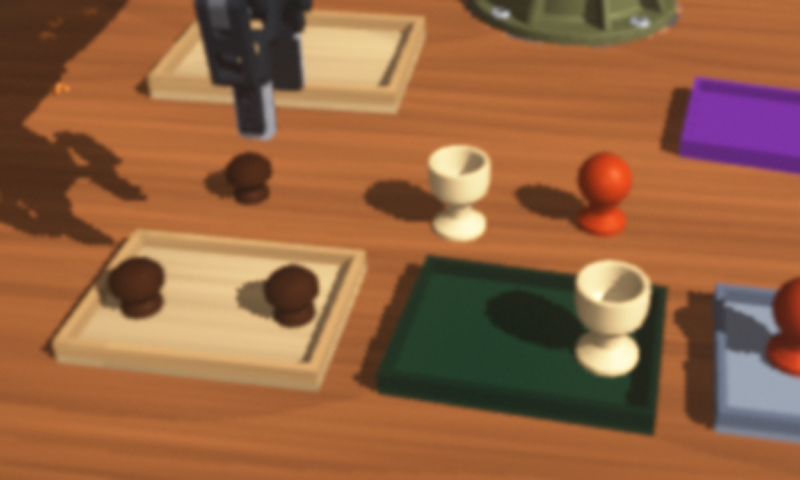

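The first knob stands upright in the tray at (292,295), with the tray's own knob at (137,288). Check positions.

```bash
cp top3.pkl top4.pkl; sed -i 's/V<95/V<100/' meas.py; python3 meas.py 4 | grep "scene dark"
```

```text
scene dark px [158. 215.] bb [148 207  20  17 244] ztop 0.036 n 132 [ 0.4571 -0.2452] 0.0018
scene dark px [307. 225.] bb [304 214  10  19  49] ztop 0.050 n 15 [0.4784 0.0269] 0.0023
scene dark px [109. 264.] bb [ 94 253  27  24 436] ztop 0.042 n 89 [ 0.6141 -0.2738] 0.0031
scene dark px [177. 268.] bb [165 257  24  23 413] ztop 0.042 n 78 [ 0.6079 -0.1635] 0.0019
scene dark px [392. 281.] bb [385 264  17  30 203] ztop 0.064 n 28 [0.6249 0.1626] 0.0018
```

Emit:
arm_command --pt "-0.03 -0.055 0 0 0 0 1" --pt "-0.06 -0.11 0 0 0 0 1" --pt "-0.083 -0.153 0 0 0 0 1" --pt "-0.083 -0.153 0.0 0 0 0 1" --pt "-0.083 -0.153 0.05 0 0 0 1" --pt "-0.083 -0.153 0.1 0 0 0 1" --pt "-0.083 -0.153 0.14 0 0 0 1" --pt "-0.083 -0.153 0.155 0 0 0 1" --pt "-0.083 -0.153 0.163 0 0 0 1" --pt "-0.083 -0.153 0.163 0 0 0 1"

```text
time: 9.48
ee_pos: [0.4591, -0.2461, 0.0043]
eef_rot: [3.131, 0.003, 1.574]
wrist_force: [0.4, 1.0, 0.3]
opening: 1.0
```

Emit:
arm_command --pt "0 -0.001 0 0.6 0 0 1" --pt "0 -0.001 0 0.6 0 0 0" --pt "0 -0.001 0 0.6 0 0 -1" --pt "0 -0.001 0 0.6 0 0 -1" --pt "0 -0.001 0 0.6 0 0 -1" --pt "0 -0.001 0 0.6 0 0 -1" --pt "0 -0.001 0 0.6 0 0 -1" --pt "0 -0.001 0 0.6 0 0 -1" --pt "0 -0.001 0 0.6 0 0 -1"

```text
time: 10.6
ee_pos: [0.4582, -0.2462, 0.0048]
eef_rot: [3.141, 0.003, 1.574]
wrist_force: [-1.8, 1.4, 6.4]
opening: 0.431
```

Emit:
arm_command --pt "0 0 -0.005 0 0 0 -1" --pt "0 0 -0.02 0 0 0 -1" --pt "0 0 -0.06 0 0 0 -1" --pt "0 0 -0.1 0 0 0 -1" --pt "0.004 0.03 -0.12 0 0 0 -1" --pt "0.015 0.08 -0.12 0 0 0 -1" --pt "0.024 0.12 -0.12 0 0 0 -1" --pt "0.028 0.145 -0.12 0 0 0 -1" --pt "0.028 0.15 -0.12 0 0 0 -1" --pt "0.028 0.15 -0.12 0 0 0 -1"

```text
time: 11.85
ee_pos: [0.6076, -0.2175, 0.125]
eef_rot: [3.142, 0.003, 1.574]
wrist_force: [-0.5, 0.2, -0.7]
opening: 0.425
```

```bash
python3 snap.py 5 scene 50,140,400,350
```

```text
11.9 [ 0.60729657 -0.21762742  0.12500143] 0.42456173508248657 [ 0.09467779  0.28735272 -0.95261029]
```

View pics/scene5.png

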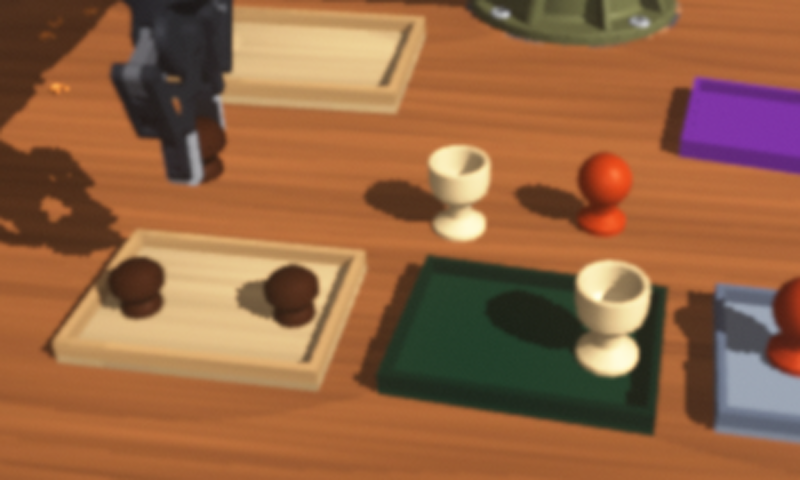

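The second knob is held (205,150) and clear. Lower into the middle slot.

Emit:
arm_command --pt "0 0 0.035 0 0 0 -1" --pt "0 0 0.065 0 0 0 -1" --pt "0 0 0.085 0 0 0 -1" --pt "0 0 0.1 0 0 0 -1" --pt "0 0 0.108 0 0 0 -1" --pt "0 0 0.111 0 0 0 -1" --pt "0 0 0.113 0 0 0 -1" --pt "0 0 0.1145 0 0 0 -1" --pt "0 0 0.1145 0 0 0 -1"

```text
time: 13.02
ee_pos: [0.6075, -0.2181, 0.0109]
eef_rot: [3.141, 0.003, 1.573]
wrist_force: [0.0, 0.4, 0.3]
opening: 0.431
```

Emit:
arm_command --pt "0 0 0.0005 0 0 0 -1" --pt "0 0 0.0005 0 0 0 0.0" --pt "0 0 0.0005 0 0 0 0.2" --pt "0 0 0 0 0 0 0.3" --pt "0 0 0 0 0 0 0.3" --pt "0 0 -0.01 0 0 0 0.3" --pt "0 0 -0.03 0 0 0 0.3" --pt "0 0 -0.08 0 0 0 0.3" --pt "0 0 -0.13 0 0 0 0.3" --pt "0 0 -0.13 0 0 0 0.3"

```text
time: 14.28
ee_pos: [0.6092, -0.2183, 0.1472]
eef_rot: [3.133, 0.007, 1.573]
wrist_force: [-1.0, 0.5, -0.8]
opening: 0.65
```

```bash
python3 snap.py 6 scene,top 50,100,400,310; python3 meas.py 6
```

```text
14.375 [ 0.60753635 -0.21763425  0.14218008] 0.6474631373176701 [ 0.32570229  0.37668198 -1.30608987]
top pale px [266. 129.] bb [257 120  19  20 298] ztop 0.069 n 160 [0.6178 0.0568] 0.0025
top pale px [305. 184.] bb [301 177   9  16  70] ztop 0.062 n 36 [ 0.4739 -0.0681] 0.0013
scene red px [314. 220.] bb [304 207  22  29 463] ztop 0.063 n 277 [0.494  0.0501] 0.0065
scene red px [402. 280.] bb [387 261  30  42 727] ztop 0.069 n 213 [0.6062 0.1852] 0.0011
scene dark px [109. 264.] bb [ 94 253  27  24 436] ztop 0.042 n 93 [ 0.6136 -0.2737] 0.0028
scene dark px [145. 264.] bb [132 253  25  24 424] ztop 0.042 n 84 [ 0.6069 -0.2173] 0.0023
scene dark px [177. 268.] bb [165 257  24  23 411] ztop 0.042 n 72 [ 0.6079 -0.1634] 0.0016
scene dark px [392. 281.] bb [385 264  17  31 197] ztop 0.064 n 26 [0.6032 0.1925] 0.001
scene pale px [251. 216.] bb [238 204  26  28 559] ztop 0.062 n 370 [ 0.4791 -0.0647] 0.0026
scene pale px [318. 270.] bb [302 254  33  36 872] ztop 0.069 n 696 [0.6223 0.0577] 0.0026
```

View pics/scene6.png

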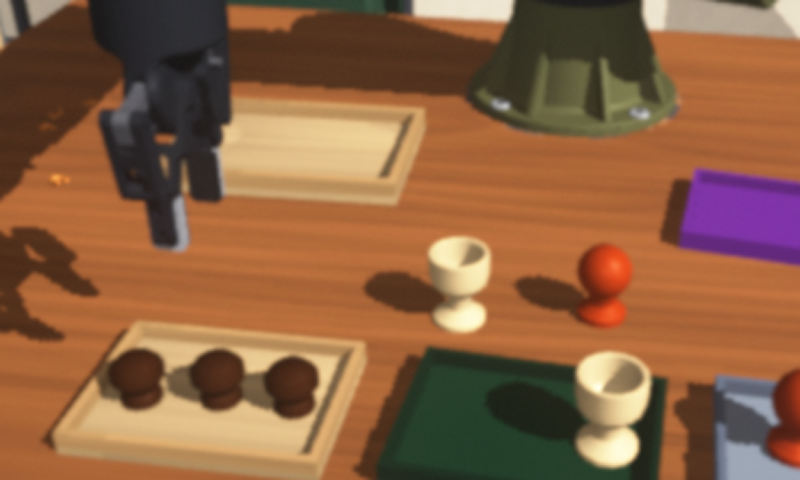

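All three knobs stand in a row (137,378), (218,378), (292,385), about 55 mm apart. Next the cup at (0.477, −0.065).

Emit:
arm_command --pt "0.05 -0.043 0 0 0 0 1" --pt "0.1 -0.086 0 0 0 0 1" --pt "0.14 -0.12 0 0 0 0 1" --pt "0.1525 -0.1305 0 0 0 0 1" --pt "0.1525 -0.1305 0 0 0 0 1" --pt "0.1525 -0.1305 0.03 0 0 0 1" --pt "0.1525 -0.1305 0.07 0 0 0 1" --pt "0.1525 -0.1305 0.1 0 0 0 1" --pt "0.1525 -0.1305 0.109 0 0 0 1" --pt "0.1525 -0.1305 0.109 0 0 0 1"

```text
time: 15.62
ee_pos: [0.4773, -0.0665, 0.0322]
eef_rot: [3.14, 0.004, 1.573]
wrist_force: [0.3, -0.7, 0.6]
opening: 1.0
```

```bash
python3 snap.py 7 scene 150,120,400,310; python3 -c "
from station import sensors;print(sensors.read_state()['eef_rot'])"
```

```text
15.675 [ 0.47760033 -0.06643099  0.03289241] 0.9984884248504149 [ 0.20195168 -0.33287156  0.35006076]
[3.13873281 0.00434635 1.57292779]
```

View pics/scene7.png

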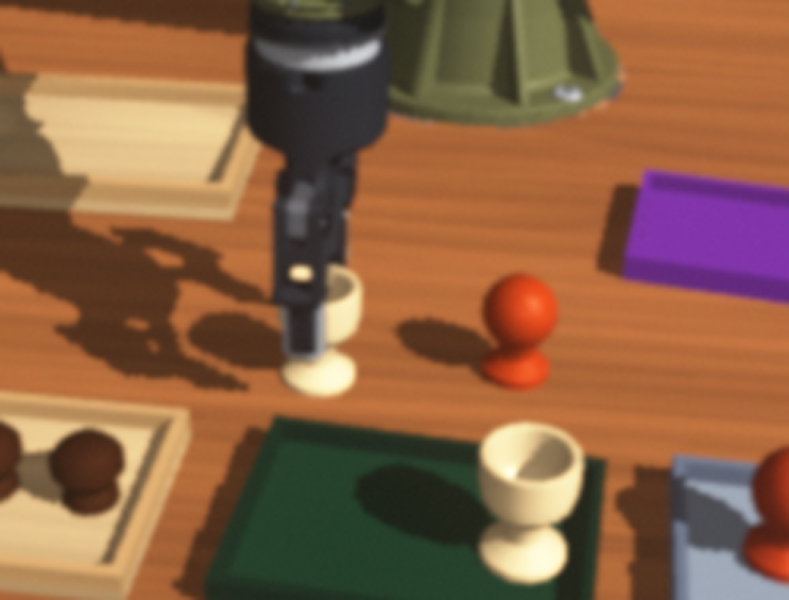

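The cup's bowl sits between the pads, centred within about 2 mm after parallax. Close gently.

Emit:
arm_command --pt "0.001 0 0 0 0 0 0.5" --pt "0.001 0 0 0 0 0 0.3" --pt "0.001 0 0 0 0 0 0.15" --pt "0.001 0 0 0 0 0 -1" --pt "0.001 0 0 0 0 0 -1" --pt "0.001 0 0 0 0 0 -1" --pt "0.001 0 0 0 0 0 -1" --pt "0.001 0 0 0 0 0 -1" --pt "0.001 0 0 0 0 0 -1" --squeeze 30

```text
time: 16.8
ee_pos: [0.4779, -0.0655, 0.0336]
eef_rot: [3.138, 0.005, 1.573]
wrist_force: [-2.0, -0.3, 8.2]
opening: 0.539
```

Emit:
arm_command --pt "0 0 -0.003 0 0 0 -1" --pt "0 0 -0.015 0 0 0 -1" --pt "0 0 -0.05 0 0 0 -1" --pt "0 0 -0.08 0 0 0 -1" --pt "0 0 -0.1 0 0 0 -1" --pt "0 0 -0.1 0 0 0 -1"

```text
time: 17.55
ee_pos: [0.4782, -0.0651, 0.1352]
eef_rot: [3.135, 0.005, 1.573]
wrist_force: [-0.7, -0.3, -1.5]
opening: 0.537
```

```bash
python3 snap.py 8 scene 150,120,400,310
```

```text
17.6 [ 0.47760918 -0.06502855  0.13394174] 0.5362162048634356 [ 0.10083426 -0.49552263 -1.2059706 ]
```

View pics/scene8.png

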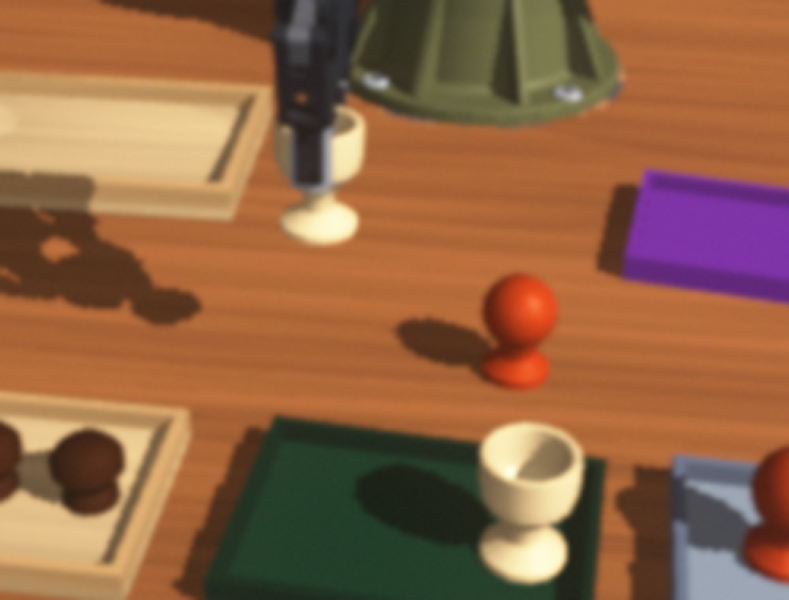

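Cup held upright (320,180). Carry to (0.612, −0.022) and lower.

Emit:
arm_command --pt "0.01 0.03 0 0 0 0 -1" --pt "0.025 0.075 0 0 0 0 -1" --pt "0.036 0.11 0 0 0 0 -1" --pt "0.042 0.13 0 0 0 0 -1" --pt "0.043 0.134 0 0 0 0 -1" --pt "0.043 0.134 0 0 0 0 -1" --pt "0.043 0.134 0.03 0 0 0 -1" --pt "0.043 0.134 0.055 0 0 0 -1" --pt "0.043 0.134 0.075 0 0 0 -1" --pt "0.043 0.134 0.085 0 0 0 -1"

```text
time: 18.85
ee_pos: [0.6113, -0.0223, 0.0485]
eef_rot: [3.138, 0.005, 1.573]
wrist_force: [0.2, -0.4, -0.8]
opening: 0.533
```

Emit:
arm_command --pt "0 0 0.002 0 0 0 -1" --pt "0 0 0.004 0 0 0 -1" --pt "0 0 0.006 0 0 0 -1" --pt "0 0 0.007 0 0 0 -1" --pt "0 0 0.007 0 0 0 -1"

```text
time: 19.48
ee_pos: [0.6114, -0.0223, 0.0415]
eef_rot: [3.138, 0.005, 1.573]
wrist_force: [-0.5, -0.0, -0.7]
opening: 0.539
```

Emit:
arm_command --pt "0 0 0.001 0 0 0 -1" --pt "0 0 0.002 0 0 0 -1" --pt "0 0 0.002 0 0 0 -1"

```text
time: 19.85
ee_pos: [0.6115, -0.0223, 0.0397]
eef_rot: [3.137, 0.005, 1.573]
wrist_force: [0.4, 0.3, 0.7]
opening: 0.538
```

Emit:
arm_command --pt "0 0 0.0007 0 0 0 -1" --pt "0 0 0.0007 0 0 0 -1" --pt "0 0 0.0007 0 0 0 0.15" --pt "0 0 0.0007 0 0 0 0.3" --pt "0 0 0 0 0 0 0.5" --pt "0 0 0 0 0 0 0.5" --pt "0 0 -0.01 0 0 0 0.5" --pt "0 0 -0.04 0 0 0 0.5" --pt "0 0 -0.09 0 0 0 0.5" --pt "0 0 -0.1 0 0 0 0.5"

```text
time: 21.1
ee_pos: [0.6124, -0.022, 0.1439]
eef_rot: [3.131, 0.005, 1.573]
wrist_force: [0.4, -0.2, -0.1]
opening: 0.747
```

```bash
python3 snap.py 9 scene,top 150,120,450,330; python3 meas.py 9
```

```text
21.2 [ 0.61151114 -0.02190582  0.14115207] 0.7542500262452441 [ 0.55014711  0.59802876 -0.6841106 ]
scene red px [314. 220.] bb [304 207  22  30 462] ztop 0.063 n 277 [0.4943 0.0492] 0.0065
scene red px [402. 280.] bb [387 261  30  42 733] ztop 0.069 n 227 [0.6062 0.1855] 0.0012
scene dark px [307. 225.] bb [304 215   9  17  41] ztop 0.050 n 14 [0.4753 0.0251] 0.0021
scene dark px [109. 264.] bb [ 94 253  27  24 439] ztop 0.042 n 90 [ 0.6141 -0.2734] 0.0025
scene dark px [145. 264.] bb [132 252  25  26 437] ztop 0.042 n 83 [ 0.6068 -0.2173] 0.0022
scene dark px [177. 267.] bb [165 256  24  25 434] ztop 0.043 n 79 [ 0.6077 -0.1634] 0.0018
scene dark px [392. 281.] bb [385 264  17  30 198] ztop 0.063 n 29 [0.6029 0.1926] 0.0013
scene pale px [266. 262.] bb [250 246  32  36 837] ztop 0.068 n 661 [ 0.6131 -0.0218] 0.0025
scene pale px [318. 270.] bb [302 254  33  36 870] ztop 0.068 n 696 [0.6223 0.0576] 0.0026
```

View pics/scene9.png

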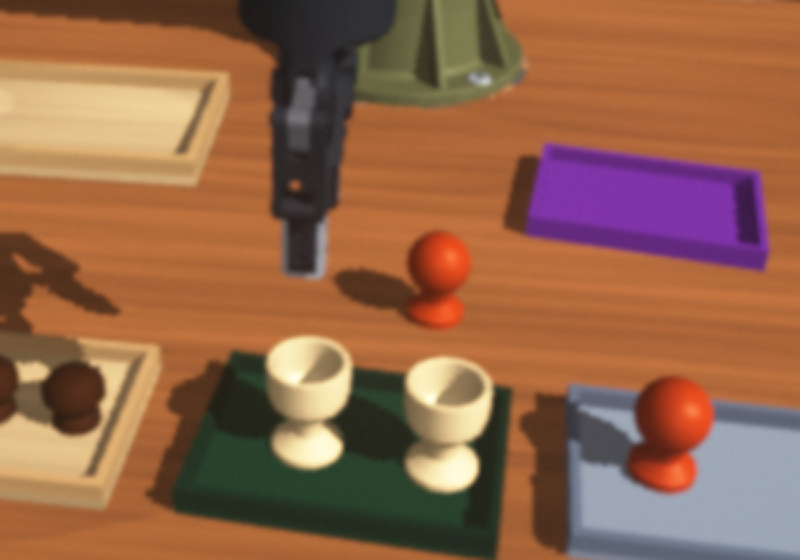

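The cup stands at (0.613, −0.022), 80 mm from its like. Next the loose finial at (0.456, 0.049).

Emit:
arm_command --pt "0.022 -0.05 0 0.2 0.3 0 1" --pt "0.045 -0.1 0 0.2 0.3 0 1" --pt "0.065 -0.142 0 0.2 0.3 0 1" --pt "0.071 -0.156 0 0.2 0.3 0 1" --pt "0.071 -0.156 0.0 0.2 0.3 0 1" --pt "0.071 -0.156 0.04 0.2 0.3 0 1" --pt "0.071 -0.156 0.08 0.2 0.3 0 1" --pt "0.071 -0.156 0.11 0.2 0.3 0 1" --pt "0.071 -0.156 0.121 0.2 0.3 0 1" --pt "0.071 -0.156 0.121 0.2 0.3 0 1"

```text
time: 22.45
ee_pos: [0.4566, 0.0479, 0.0185]
eef_rot: [3.139, -0.0, 1.572]
wrist_force: [0.3, 0.4, -0.6]
opening: 1.004
```

```bash
python3 snap.py 10 scene 200,120,450,310
```

```text
22.5 [0.45690855 0.04797668 0.019232  ] 1.0021633495719646 [0.92513966 0.41106578 1.11932973]
```

View pics/scene10.png

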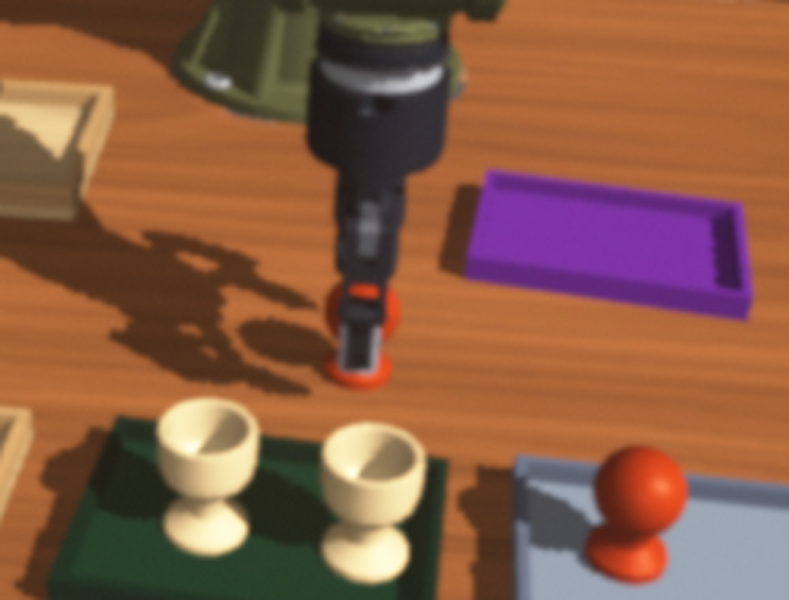

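Ball (363,312) is centred behind the finger. Close.

Emit:
arm_command --pt "0.001 0 0 0 0 0 0.5" --pt "0.001 0 0 0 0 0 0.25" --pt "0.001 0 0 0 0 0 0.1" --pt "0.001 0 0 0 0 0 -1" --pt "0.001 0 0 0 0 0 -1" --pt "0.001 0 0 0 0 0 -1" --pt "0.001 0 0 0 0 0 -1" --pt "0.001 0 0 0 0 0 -1" --pt "0.001 0 0 0 0 0 -1" --squeeze 35

```text
time: 23.62
ee_pos: [0.4571, 0.049, 0.0198]
eef_rot: [3.137, -0.0, 1.573]
wrist_force: [-2.2, -0.1, 8.8]
opening: 0.492
```

Emit:
arm_command --pt "0 0 -0.003 0 0 0 -1" --pt "0 0 -0.015 0 0 0 -1" --pt "0 0 -0.05 0 0 0 -1" --pt "0 0 -0.08 0 0 0 -1" --pt "0 0 -0.11 0 0 0 -1" --pt "0 0 -0.12 0 0 0 -1" --pt "0 0 -0.12 0 0 0 -1"

```text
time: 24.5
ee_pos: [0.4566, 0.049, 0.14]
eef_rot: [3.137, -0.0, 1.573]
wrist_force: [-0.5, 0.1, -0.8]
opening: 0.493
```

```bash
python3 snap.py 11 scene 200,80,450,270
```

```text
24.55 [0.45629869 0.04894477 0.13922469] 0.491479783036308 [ 0.19582384 -0.35624568 -0.45714737]
```

View pics/scene11.png

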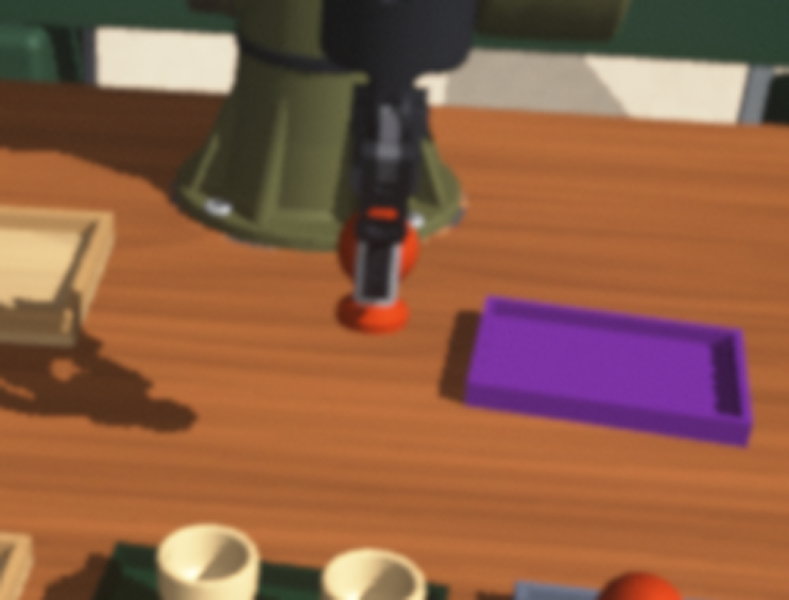

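Held upright. Carry to (0.613, 0.251).

Emit:
arm_command --pt "0.03 0.023 0 0 0 0 -1" --pt "0.07 0.054 0 0 0 0 -1" --pt "0.11 0.085 0 0 0 0 -1" --pt "0.15 0.117 0 0 0 0 -1" --pt "0.18 0.14 0 0 0 0 -1" --pt "0.198 0.154 0 0 0 0 -1" --pt "0.202 0.157 0 0 0 0 -1" --pt "0.202 0.157 0 0 0 0 -1" --pt "0.202 0.157 0.03 0 0 0 -1" --pt "0.202 0.157 0.06 0 0 0 -1"

```text
time: 25.8
ee_pos: [0.6128, 0.2503, 0.0793]
eef_rot: [3.138, -0.0, 1.572]
wrist_force: [0.5, -0.1, -1.4]
opening: 0.493
```

```bash
python3 snap.py 12 scene 330,120,560,330
```

```text
25.85 [0.61105486 0.24964098 0.07456663] 0.4962793691497116 [-1.71246874 -0.34706667 -5.45785434]
```

View pics/scene12.png

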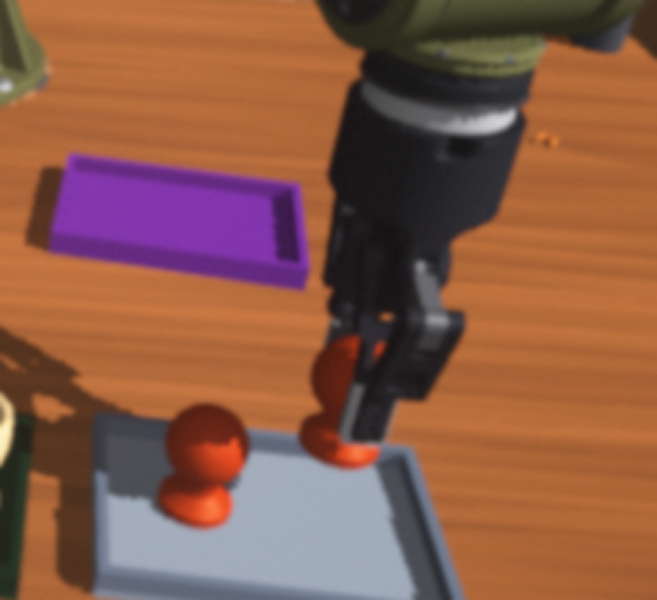

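Emit:
arm_command --pt "0 0 0.015 0 0 0 -1" --pt "0 0 0.03 0 0 0 -1" --pt "0 0 0.04 0 0 0 -1" --pt "0 0 0.044 0 0 0 -1" --pt "0 0 0.046 0 0 0 -1" --pt "0 0 0.0475 0 0 0 -1" --pt "0 0 0.0475 0 0 0 -1" --pt "0 0 0.0475 0 0 0 -1"

```text
time: 26.85
ee_pos: [0.6111, 0.2496, 0.0273]
eef_rot: [-3.14, 0.002, 1.572]
wrist_force: [0.3, -0.8, -0.0]
opening: 0.492
```

Emit:
arm_command --pt "0 0 0.001 0 0 0 -1" --pt "0 0 0.0015 0 0 0 -1" --pt "0 0 0.0015 0 0 0 -1"

```text
time: 27.22
ee_pos: [0.6111, 0.2496, 0.026]
eef_rot: [-3.14, 0.002, 1.572]
wrist_force: [0.3, -1.0, 1.2]
opening: 0.495
```

Emit:
arm_command --pt "0 0 0.0005 0 0 0 -1" --pt "0 0 0.0005 0 0 0 0.05" --pt "0 0 0.0005 0 0 0 0.2" --pt "0 0 0 0 0 0 0.4" --pt "0 0 0 0 0 0 0.4" --pt "0 0 -0.01 0 0 0 0.4" --pt "0 0 -0.04 0 0 0 0.4" --pt "0 0 -0.09 0 0 0 0.4" --pt "0 0 -0.14 0 0 0 0.4" --pt "0 0 -0.15 0 0 0 0.4"

```text
time: 28.48
ee_pos: [0.6124, 0.2503, 0.1809]
eef_rot: [3.137, -0.001, 1.572]
wrist_force: [-0.3, 0.6, -0.1]
opening: 0.701
```

Emit:
arm_command --pt "0 -0.05 -0.02 0 0 0 0.4" --pt "0 -0.1 -0.04 0 0 0 0.4" --pt "0 -0.15 -0.04 0 0 0 0.4" --pt "0 -0.17 -0.04 0 0 0 0.4" --pt "0 -0.17 -0.04 0 0 0 0.4" --pt "0 -0.17 -0.04 0 0 0 0.4"

```text
time: 29.22
ee_pos: [0.4429, 0.2501, 0.22]
eef_rot: [3.137, -0.001, 1.572]
wrist_force: [-0.1, 0.4, -0.0]
opening: 0.702
```

```bash
python3 snap.py 13 scene,top; python3 meas.py 13; python3 snap.py 14 scene 60,200,510,350
```

```text
29.325 [0.44290651 0.24996282 0.21972271] 0.7012038305912488 [ 0.58867744 -0.2679581  -0.4552358 ]
top pale px [266. 129.] bb [257 120  19  20 298] ztop 0.068 n 163 [0.6179 0.057 ] 0.0025
top pale px [297. 135.] bb [288 125  19  20 297] ztop 0.068 n 158 [ 0.6087 -0.0229] 0.0025
scene red px [403. 281.] bb [387 261  30  42 727] ztop 0.069 n 216 [0.6063 0.1852] 0.0013
scene red px [446. 285.] bb [428 266  33  42 693] ztop 0.069 n 190 [0.6099 0.2498] 0.0014
scene dark px [109. 264.] bb [ 94 253  28  23 444] ztop 0.042 n 89 [ 0.6139 -0.2738] 0.0036
scene dark px [145. 264.] bb [132 253  25  24 425] ztop 0.042 n 87 [ 0.607  -0.2173] 0.002
scene dark px [177. 268.] bb [165 256  24  24 418] ztop 0.043 n 76 [ 0.6078 -0.1632] 0.0017
scene dark px [392. 281.] bb [385 264  17  30 221] ztop 0.064 n 31 [0.6031 0.1922] 0.0017
scene dark px [436. 285.] bb [427 268  19  32 264] ztop 0.064 n 35 [0.6263 0.2252] 0.0021
scene pale px [266. 262.] bb [250 247  32  35 825] ztop 0.068 n 651 [ 0.6131 -0.0218] 0.0025
scene pale px [318. 270.] bb [302 254  33  36 849] ztop 0.069 n 674 [0.6223 0.0576] 0.0025
29.375 [0.44282634 0.24994582 0.21969447] 0.701104717729486 [ 0.09280285 -0.30561112  0.24140473]
```

View pics/scene14.png

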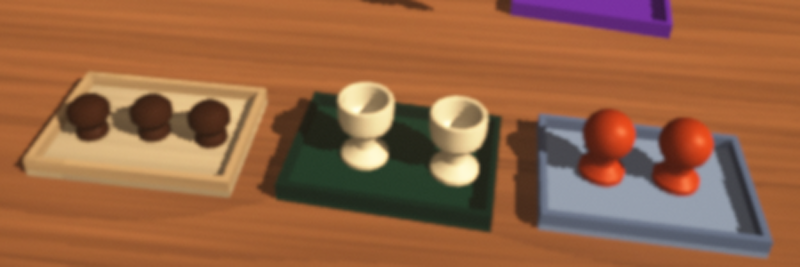

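View pics/top13.png

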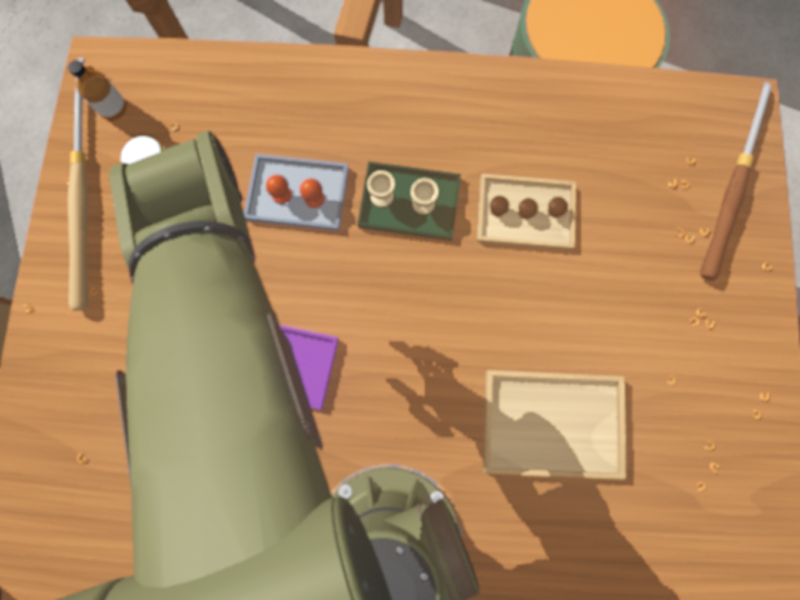

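All seven pieces stand upright in their own trays (scene crop: knobs 88/152/210, cups 365/458, finials 605/683), the gaps are clear, and the arm is away and touching nothing.

```bash
python3 -c "
from station import finish_job;print(finish_job())"
```

```text
the job is handed in; nothing more can be done
None
```

I sorted both walnut knobs, the maple egg cup and the padauk finial into their own trays and handed the job in at about 29 s. No verdict was reported.

**Last measurements (both views):**

| Tray | Placed piece(s) at (x, y), m | Distance to nearest like piece | Offset from tray centre along y (limit 70 mm) |
|---|---|---|---|
| Knob | (0.608, −0.163) and (0.607, −0.217) | 54–57 mm | up to 54 mm |
| Egg cup | (0.613, −0.022) | 80 mm | about 26 mm |
| Finial | (0.610, 0.250) | 65 mm | about 31 mm |

- **Seating:** top heights were 42–43 mm for the knobs, 68 mm for the cup and 69 mm for the finial. These match pieces standing on the 6 mm tray floor, and all look upright in the pictures.
- **Earlier pieces:** the three already in the trays measured within 1 mm of where they started.
- **Robot:** the gripper was open and clear of everything when I handed in.

**Checks that disagreed:**
- Tray centres along x differed by up to about 12 mm between the views, which is well inside the 45 mm limit.
- The two views put the placed cup 4 mm apart in x.
- The finials' shaded sides showed up as extra dark blobs with wrong centres. The top view's first silhouette fits for the loose knobs took in their shadows. I ignored both.

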